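Seal the flask, switch on the supply and start the run

TASK

Get the discharge cell running, using only the closed fingertips: first press the raised white stopper in the flask's middle neck down until it is fully home, then tip the rocker on the blue power supply fully over to its green-dot side, and then press the green button on the control station all the way in and let it come back up. Keep to that order, leave the red and blue buttons alone, and do not pull the stopper out or shift the loose things standing around.

Things in the scene. Friction and masses are not known exactly. Their poses are not given: they have to be found in the camera images.
- flask: clear glass three-neck flask sitting in a grey round heating mantle (176 mm diameter, 70 mm tall), all fixed to the bench; a bright steel shield 135 mm tall curves round its -x side at 101 mm radius. Origin on the bench under the middle neck, z up. The middle neck is upright, its rim 225 mm above the bench; two side necks lean out along the flask's +y and -y, with fixed white stoppers whose ends reach 93 mm sideways and 215 mm up; these are already home
- neck_rim (a point): centre of the middle neck's glass rim, 43 mm diameter, fixed
- stopper_top (a point): centre of the flat top of the middle white stopper's head (head 41 mm diameter, 18 mm tall). It starts 9 to 14 mm above its seat; when home the head rests on the rim and the top is 18 mm above the rim
- stopper (a joint): how far the middle stopper has been pressed down, in m: starts at 0 to 0.005, fully home at 0.014 (a hard stop), negative when pulled up. Sliding friction of about 5 N; it stays where it is left
- psu: blue power supply box fixed to the bench, 200 x 170 mm (its x and y), top 82 mm above the bench; origin on the bench under its centre. A white rocker 34 x 70 mm (x, y) in a black frame sits on its top, pivot at x = -45 mm, y = 0, 90 mm above the bench, turning about the box's x axis
- rocker_dot (a point): the green dot on the rocker's upper face, the place to press: 27 mm from the pivot towards the box's -y, moving with the rocker. This end starts raised and goes down about 12 mm
- rocker (a joint): tilt of the rocker in rad: starts at -0.22 to -0.15 (off, dotted end up), 0 is level, fully on at +0.22 (dotted end down, a hard stop). Friction 0.03 N m (about 1 N at the dot, more nearer the pivot); it stays where it is left
- station: grey control station fixed to the bench, 110 x 210 mm (x, y), yellow top plate 57 mm above the bench, origin on the bench under its centre. Three round buttons stand in a row along its y axis, 64 mm apart, in an order that changes from run to run
- green_top (a point): centre of the flat top of the green push button (34 mm diameter, in a black collar of 50 mm), 77 mm above the bench when up: the one to press
- green (a joint): how far the green button is pressed, in m: 0 up, 0.008 fully down (a hard stop); a spring brings it back, fully down takes 5 N
- red_top (a point): centre of the flat top of the red push button (34 mm diameter, in a black collar of 50 mm), 77 mm above the bench when up: leave alone
- red (a joint): how far the red button is pressed, in m: 0 up, 0.008 fully down (a hard stop); a spring brings it back, fully down takes 5 N
- blue_top (a point): centre of the flat top of the blue push button (34 mm diameter, in a black collar of 50 mm), 77 mm above the bench when up: leave alone
- blue (a joint): how far the blue button is pressed, in m: 0 up, 0.008 fully down (a hard stop); a spring brings it back, fully down takes 5 N
- spare_stopper: loose bystander, leave it where it is: spare white stopper like the one in the flask, standing head down on top of the power supply behind the rocker, 41 mm diameter, 50 mm tall; origin at its underside
- amber_vial: loose bystander, leave it where it is: small amber glass vial with black cap, 32 mm diameter, 60 mm tall; origin at its underside
- beaker: loose bystander, leave it where it is: clear glass beaker, 68 mm diameter, 85 mm tall; origin at its underside
- connector: loose bystander, leave it where it is: grey connector block with orange levers, 22 x 36 x 21 mm; origin at its underside
- screwdriver: loose bystander, leave it where it is: orange-handled screwdriver lying on the bench, 170 mm long; its x axis runs along it
- dish: loose bystander, leave it where it is: blue ceramic dish, 80 mm diameter, 30 mm tall; origin at its underside
- clamp_head: loose bystander, leave it where it is: small dark steel clamp block with an upright screw and black knob, 45 x 30 x 72 mm; origin at its underside

How it is judged:
By the outcome, as a careful person would: the job done as asked, in the order asked, and still so for the second after the job is handed in, with the robot touching nothing.
It also fails if it takes over 54 s, if anything falls off the work surface, if the arm or the gripper's body presses on something with over 40 N, if the wrist force passes 120 N, or if a joint passes its speed limit or range.

ROBOT

A 6-joint arm with a two-finger parallel gripper is mounted at the origin on the work surface. World frame = base frame: x ahead of the robot, y to its left, z up, the work surface at z = 0. Lengths are in m, angles in degrees, forces in N, time in s.
With the tool pointing down it reaches from about 0.35 to 0.875 m from the base axis. Payload 4.2 kg.
Tool frame: the origin (TCP) lies on the centre line of the jaws, within the pads' length; the fingertips stand 19 mm ahead of it and the grasp point (between the pads) is the TCP; x points along the fingers, y is the direction in which the jaws open and shut, and the axes are right-handed (so a half turn about x gives the same grasp; the last joint's range is limited). The gripper opens to 87 mm and grips with 3 to 60 N. Pads are 19 mm wide; open, the fingers measure 117 mm over their backs; the gripper's body (75 mm by 190 mm) begins 51 mm behind the grasp point.
Start: joints at [-56.86, 22.042, 0.453, 0, -68.411, -14.817], TCP at [0.197, -0.593, 0.242] pointing down, gripper open.
Joint ranges: [-179.83, 179.83], [-69.29, 118.12], [-61.27, 80.66], [-181.25, 117.63], [-171.15, -9.14], [-177.46, 177.46]. Speed limits (degrees/s): [159.86, 159.86, 180, 180, 180, 180].

INTERFACE

Orientations are given as a 3x3 rotation matrix whose columns are the frame's x, y, z axes.
In Python, from station import * gives the robot as it stands.
- The arm moves only by the shell command python3 -m creep 'ROWS'. ROWS is JSON, a list of rows, each a list of 5 numbers: the opening, from 0 (shut) to 1 (fully open), then the shift along the world's x, y, z in mm, then the turn about the world's z in rad. In form: [[jaw, x, y, z, turn], ...]. A call has exactly 8 rows; each row is the pose to reach, as a shift and turn from the pose measured when the call began; what a row does not reach only later rows make up. A row lasts 1/10 s, in which the tool goes at most 50 mm and 8.59 degrees, less where a joint would pass 70% of its speed; a pose out of reach is approached as far as the arm can. A call with a gripper value outside its range is refused whole. The fingers move at their own pace and stop on an object; the grip force is fixed at half the most. Time passes only in rows, so rows that repeat a pose let the fingers close, or fill a call up. It gives the time, the measured TCP pose, the force and the opening at its end, in the units of the state.
- sense(): the state, without advancing time (a new reading comes with each control period).
- capture(name): name is "scene" or "top"; returns a dict with "image" (480x640x3 uint8, blue, green, red), "z_map" (480x640 float32, m along the optical axis (not along the pixel's ray), 0 where there is no reading), "mtx" (3x3 intrinsics, pixels), "eye" and "attitude" of the camera in the world. Camera axes: x right, y up, looking along -z (the intrinsics and any distortion apply to the point x, -y, -z); pixel columns grow to the right and rows downward; lengths in m; the calibration is good to about 2 mm. A picture is of the moment at which its call begins.
- finish_job(): hands the job in, once; it reports no verdict.
Trained networks look in a picture, given as the dict that the camera call returned (one of the last four; its "shot" number tells which), for a name from the list of things; names that differ only in an ending like _2 or _b are one class to them, and where a whole thing is asked for, a point or a joint stands for the part that bears it (a point fixed in the world has none). Each returns a list of dicts, best first, with "confidence" (0 to 1); they miss things now and then, are a little off and sometimes report something else, mostly with a low value. They report only what shows in the picture. A call takes as long as a camera call.
- look_for(picture, thing): "box" ([left, top, right, bottom] in pixels, round what is visible of it).
- mark_of(picture, thing): "centre" ([column, row] in pixels: a listed point, or the origin of a listed thing).
The state is a dict: "time_s": time; "joints": joint angles; "joint_velocities": joint speeds; "effort": joint torques, N m; "tcp_pos": TCP position; "ee_rot": TCP orientation; "wrist_force": force on the tool from outside, world axes, zero at the start; "moment": the same for the moment, N m; "gripper_width": opening from 0.0 (shut) to 1.0 (fully open).
Only numpy, scipy, OpenCV 4.12 (cv2) and the standard library are available. Lean on these libraries where they do the work, as an engineer would, in place of code of your own. Each camera call takes 0.05 s, during which the arm holds its last target.

## Working session

There is one attempt and no reset: what is moved stays moved. The work goes in short steps, Python scripts to look and compute and a shell command to move; the robot and the scene stay as the last step left them, time stands still between calls to the robot, and variables do not carry over. Pictures are saved under pics/ and viewed, and the job is handed in when it is done.

```bash
mkdir -p pics; cat > h.py <<'E'
from station import *
import numpy as np, cv2
def ray(p,u,v):
    K=p['mtx'];R=np.array(p['attitude']);
    return R@np.array([(u-K[0][2])/K[0][0],-(v-K[1][2])/K[1][1],-1.0])
def world(p,u,v,d): return np.array(p['eye'])+ray(p,u,v)*d
def atz(p,u,v,z):
    r=ray(p,u,v);e=np.array(p['eye']);return e+r*(z-e[2])/r[2]
def med(p,u,v,r=3):
    z=p['z_map'][int(v)-r:int(v)+r+1,int(u)-r:int(u)+r+1];z=z[z>0];return float(np.median(z)) if len(z) else 0
E
python3 - <<'E'
from h import *
np.set_printoptions(precision=4,suppress=True)
s=sense();print(s['time_s'],s['tcp_pos'],s['ee_rot'],s['gripper_width'])
for n in ['scene','top']:
    p=capture(n);cv2.imwrite(f'pics/{n}0.png',p['image']);print(n,p['eye'],[k for k in p], p.get('dist'))
    for t in ['flask','neck_rim','stopper_top','psu','rocker_dot','station','green_top','red_top','blue_top','spare_stopper','amber_vial','beaker','connector','screwdriver','dish','clamp_head']:
        r=mark_of(p,t)
        for m in r[:2]:
            u,v=m['centre'];d=med(p,u,v)
            print(t,round(m['confidence'],2),np.round([u,v],1),world(p,u,v,d) if d else None)
E
```

```text
0.0 [ 0.1963 -0.5928  0.2405] [[-0.0008 -0.3142  0.9494]
 [ 0.0021  0.9494  0.3142]
 [-1.      0.0022 -0.0001]] 0.9987998048591703
scene [ 0.9338 -0.3501  0.8194] ['image', 'z_map', 'mtx', 'eye', 'attitude', 'shot'] None
flask 0.85 [202.4 334.1] [ 0.5713 -0.2788  0.1187]
flask 0.28 [283.7 396.9] [ 0.713  -0.228   0.0035]
neck_rim 0.66 [172. 275.] [ 0.5278 -0.2717  0.2485]
stopper_top 0.62 [169.4 265.4] [ 0.5123 -0.2659  0.2513]
stopper_top 0.48 [201.6 335.4] [ 0.5717 -0.281   0.1174]
psu 0.58 [387.9 188.5] [0.54   0.2298 0.0802]
rocker_dot 0.75 [371.3 150.8] [0.4476 0.2702 0.1054]
station 0.69 [322.7 279.3] [ 0.6034 -0.0297  0.0562]
green_top 0.76 [324.6 257. ] [ 0.5786 -0.0016  0.0804]
green_top 0.27 [282.7 401.9] [ 0.7185 -0.2349  0.0031]
red_top 0.53 [305.9 278.4] [ 0.5899 -0.0619  0.0793]
blue_top 0.71 [340.7 239.7] [0.5693 0.0527 0.0792]
blue_top 0.62 [407.  174.6] [0.553  0.2742 0.1033]
spare_stopper 0.83 [408.5 174.7] [0.5561 0.2754 0.1045]
amber_vial 0.72 [298.9 188.6] [0.3542 0.1242 0.0095]
beaker 0.94 [443.6 293.5] [0.7871 0.12   0.0588]
screwdriver 0.61 [386.3 191.9] [0.54
[... 559 characters left out ...]
  0.0813]
rocker_dot 0.61 [180.9 309.7] [0.4454 0.265  0.1068]
station 0.81 [327.7 242.4] [ 0.5657 -0.0052  0.08  ]
green_top 0.78 [325.4 235.8] [ 0.5782 -0.0011  0.0808]
red_top 0.73 [362.7 233.7] [ 0.5806 -0.0715  0.081 ]
blue_top 0.68 [291.6 237.8] [0.5759 0.0629 0.0805]
spare_stopper 0.9 [170.8 254.5] [0.5449 0.2773 0.1308]
amber_vial 0.69 [255.9 359.3] [0.3493 0.1351 0.06  ]
beaker 0.74 [249.2 148.2] [0.7724 0.1543 0.0038]
connector 0.67 [402.9 351.6] [ 0.3548 -0.1462  0.0176]
screwdriver 0.88 [359.  145.4] [ 0.7689 -0.0715  0.0163]
screwdriver 0.39 [185.3 285.1] [0.4909 0.264  0.0814]
dish 0.81 [435.8 171.6] [ 0.7135 -0.2267  0.0043]
clamp_head 0.78 [190.5 188.6] [0.6855 0.2688 0.0296]
```

View pics/scene0.png

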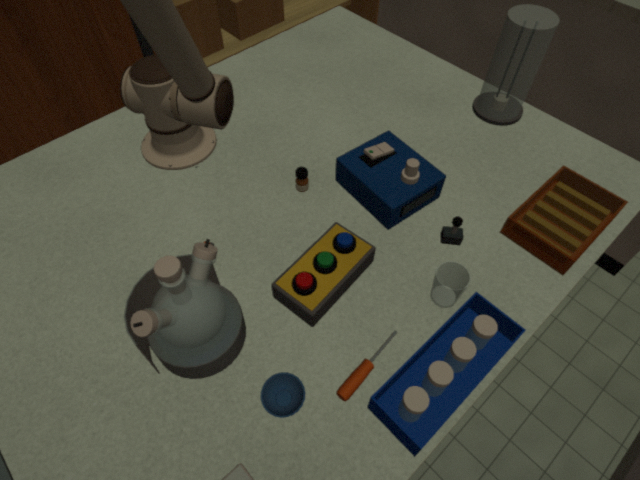

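View pics/top0.png

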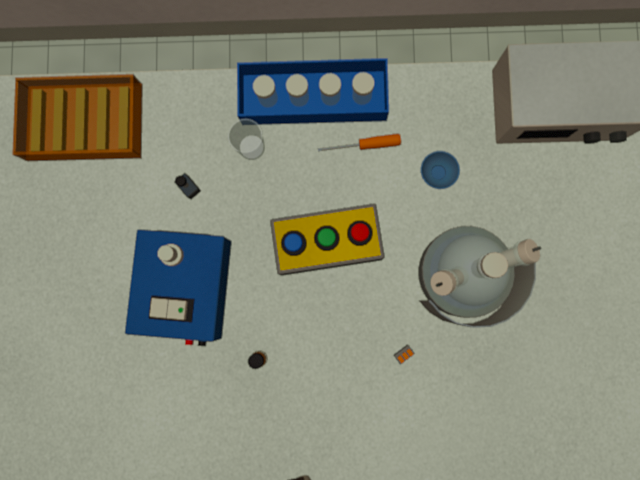

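The two pictures agree. In the top view the middle stopper is at about (494,264), the rocker dot at (181,310) and the green button at (327,238) between blue and red. Next I'll refine these positions.

```bash
python3 - <<'E'
from h import *
np.set_printoptions(precision=4,suppress=True)
p=capture('top');im=p['image'];z=p['z_map']
def cloud(u0,v0,u1,v1):
    vv,uu=np.mgrid[v0:v1,u0:u1];d=z[v0:v1,u0:u1]
    K=p['mtx'];c=np.stack([(uu-K[0][2])/K[0][0],-(vv-K[1][2])/K[1][1],-np.ones_like(d)],-1)*d[...,None]
    return c@np.array(p['attitude']).T+p['eye'],im[v0:v1,u0:u1]
c,b=cloud(465,240,525,290)
m=(c[...,2]>.245)&(c[...,2]<.262)&(b.min(-1)>90)
n,l,st,ce=cv2.connectedComponentsWithStats(m.astype(np.uint8))
for i in range(1,n):
    if st[i,4]>30:
        q=c[l==i];print('stop',st[i],ce[i]+[465,240],q.mean(0),(q.max(0)+q.min(0))/2,np.ptp(q,axis=0))
c,b=cloud(140,285,200,330)
m=(b.min(-1)>80)&(c[...,2]>.086)
q=c[m];print('rocker',q.mean(0),q.min(0),q.max(0),m.sum())
A=np.c_[q[:,:2],np.ones(len(q))];print(np.linalg.lstsq(A,q[:,2],rcond=None)[0]); 
rc=cv2.minAreaRect((q[:,:2]*1000).astype(np.float32));print(rc)
bi=b.astype(int);g=(bi[...,1]-bi[...,2]>25)&(bi[...,1]-bi[...,0]>15);print('dot',c[g].mean(0),g.sum())
for name,bx in (('green',(305,218,348,258)),('blue',(272,222,314,262)),('red',(340,212,380,252))):
    c,b=cloud(*bx);bi=b.astype(int);k={'blue':0,'green':1,'red':2}[name]
    g=(bi[...,k]-np.max(np.delete(bi,k,-1),-1)>25)&(c[...,2]>.073);q=c[g]
    print(name,g.sum(),q.mean(0),q.min(0),q.max(0))
cv2.imwrite('pics/z0.png',cv2.resize(im[225:345,120:280],None,fx=5,fy=5,interpolation=2))
p=capture('scene');cv2.imwrite('pics/z1.png',cv2.resize(p['image'][120:220,310:450],None,fx=5,fy=5,interpolation=2))
E
```

```text
stop [ 17  12  26  26 524] [494.5439 264.3569] [ 0.5075 -0.2694  0.2524] [ 0.5074 -0.2694  0.2519] [0.0395 0.0395 0.0127]
rocker [0.4485 0.2901 0.1079] [ 0.4281 -0.0268  0.0871] [0.468  0.3302 1.1558] 628
[ 0.7321 -2.1576  0.4053]
((442.55194091796875, 151.90499877929688), (356.1290283203125, 37.95206069946289), 87.81221771240234)
dot [0.4452 0.2662 0.1072] 21
green 251 [ 0.5765 -0.0027  0.0804] [ 0.5608 -0.0192  0.0741] [0.5933 0.0132 0.0856]
blue 245 [0.5682 0.0606 0.0804] [0.5526 0.0451 0.0732] [0.5856 0.0777 0.0857]
red 257 [ 0.5829 -0.0651  0.0971] [ 0.4547 -0.0818  0.0744] [ 0.6019 -0.0268  1.1558]
```

View pics/z0.png

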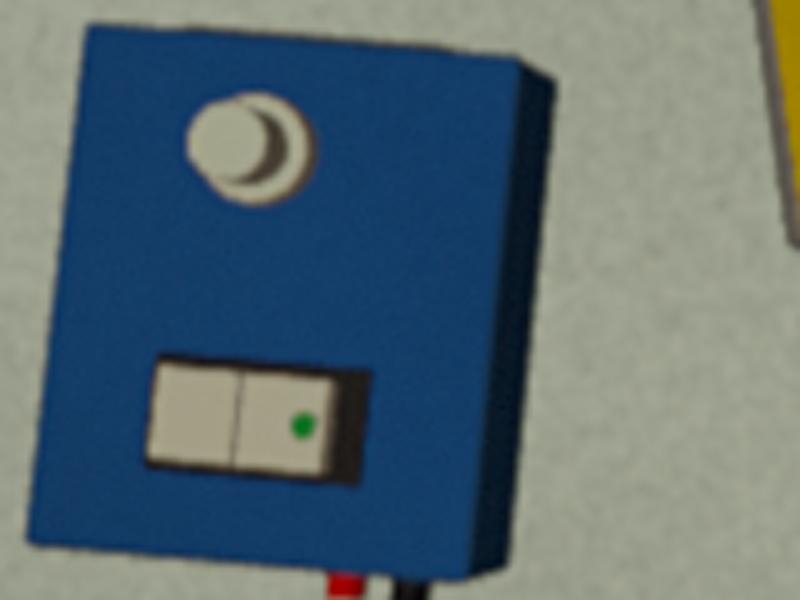

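View pics/z1.png

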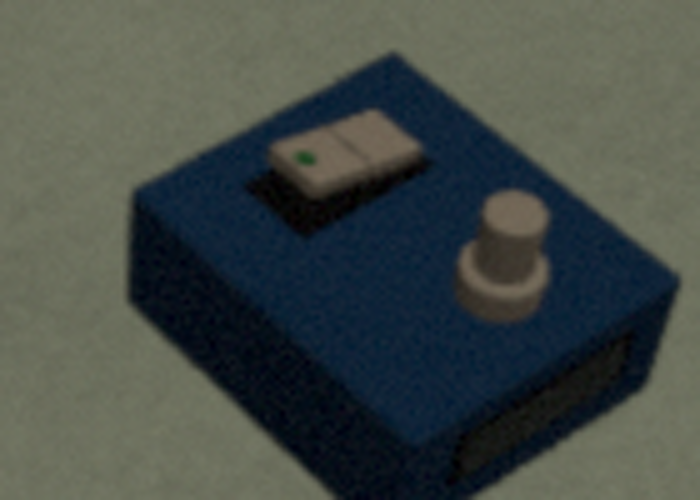

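```bash
python3 -m creep '[[0,0,0,45,0],[0,0,0,90,0],[0,30,30,100,0],[0,60,62,100,0],[0,90,94,100,0],[0,120,125,100,0],[0,150,156,100,0],[0,150,156,100,0]]'
```

```text
time_s: 2.6
tcp_pos: [0.3493, -0.4343, 0.3419]
ee_rot: [[0.001, -0.32, 0.947], [0.0, 0.948, 0.32], [-1.0, -0.0, 0.001]]
wrist_force: [-0.1, -0.2, -0.2]
gripper_width: 0.355
```

```bash
python3 - <<'E'
from h import *
s=sense();print(s['joints'],s['wrist_force']); print((np.array([.5072,-.2694,.30])-s['tcp_pos'])*1000)
E
```

```text
[-3.45610891e+01  1.22853962e+01  9.31625635e-01 -5.01658316e-02
 -7.85843954e+01 -3.67809800e+01] [-0.11787723 -0.15505511 -0.16986791]
[157.92804786 164.94165606 -41.92657594]
```

```bash
python3 -m creep '[[0,30,31,0,0],[0,60,62,0,0],[0,90,94,0,0],[0,120,125,0,0],[0,145,151,0,0],[0,158,165,0,0],[0,158,165,-20,0],[0,158,165,-42,0]]'; python3 -m creep '[[0,0,0,0,0],[0,0,0,0,0],[0,0,0,0,0],[0,0,0,0,0],[0,0,0,0,0],[0,0,0,0,0],[0,0,0,0,0],[0,0,0,0,0]]'
python3 - <<'E'
from h import *
s=sense();print((np.array([.5072,-.2694,.27])-s['tcp_pos'])*1000)
p=capture('scene');cv2.imwrite('pics/a1.png',cv2.resize(p['image'][150:400,80:330],None,fx=2.4,fy=2.4))
E
```

```text
time_s: 3.4
tcp_pos: [0.5081, -0.2691, 0.3001]
ee_rot: [[0.003, -0.321, 0.947], [-0.001, 0.947, 0.321], [-1.0, -0.002, 0.003]]
wrist_force: [0.5, 0.2, -0.3]
gripper_width: 0.004
time_s: 4.2
tcp_pos: [0.5081, -0.2692, 0.3002]
ee_rot: [[0.004, -0.321, 0.947], [-0.001, 0.947, 0.321], [-1.0, -0.002, 0.003]]
wrist_force: [0.0, 0.0, 0.1]
gripper_width: 0.005
[ -0.91428755  -0.24579331 -30.15086489]
```

View pics/a1.png

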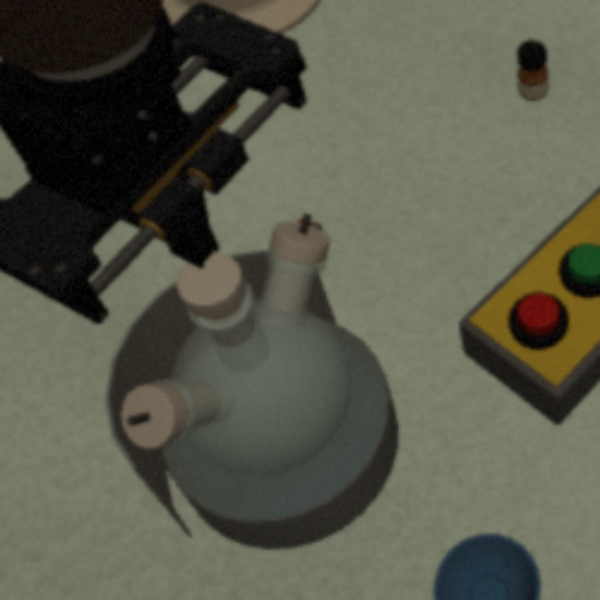

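The closed fingers hang right over the middle stopper (tip near (215,255) in the crop). Now pressing.

```bash
python3 -m creep '[[0,-0.5,0,-15,0],[0,-0.5,0,-26,0],[0,-0.5,0,-29,0],[0,-0.5,0,-31,0],[0,-0.5,0,-33,0],[0,-0.5,0,-34,0],[0,-0.5,0,-35,0],[0,-0.5,0,-35,0]]'
```

```text
time_s: 5.05
tcp_pos: [0.5075, -0.2692, 0.2653]
ee_rot: [[0.004, -0.321, 0.947], [-0.001, 0.947, 0.321], [-1.0, -0.002, 0.003]]
wrist_force: [-2.4, 2.7, 5.4]
gripper_width: 0.006
```

```bash
python3 -m creep '[[0,0,0,-1,0],[0,0,0,-2,0],[0,0,0,-3,0],[0,0,0,-3.5,0],[0,0,0,-4,0],[0,0,0,-4,0],[0,0,0,-4,0],[0,0,0,-4,0]]'
```

```text
time_s: 5.85
tcp_pos: [0.5076, -0.2692, 0.2624]
ee_rot: [[0.004, -0.321, 0.947], [-0.001, 0.947, 0.321], [-1.0, -0.003, 0.004]]
wrist_force: [-3.7, 3.4, 8.3]
gripper_width: 0.008
```

```bash
python3 -m creep '[[0,0,0,-1.5,0],[0,0,0,-2,0],[0,0,0,-2.5,0],[0,0,0,-3,0],[0,0,0,-3,0],[0,0,0,-3,0],[0,0,0,-3,0],[0,0,0,-3,0]]'
```

```text
time_s: 6.65
tcp_pos: [0.5076, -0.2692, 0.2623]
ee_rot: [[0.006, -0.322, 0.947], [-0.003, 0.947, 0.322], [-1.0, -0.004, 0.005]]
wrist_force: [-4.5, 5.7, 14.9]
gripper_width: 0.005
```

Three more mm commanded, no motion, and the force rose: the stopper is on its hard stop. Lifting straight up to check.

```bash
python3 -m creep '[[0,0,0,10,0],[0,0,0,40,0],[0,0,0,60,0],[0,-15,40,60,0.15],[0,-30,85,60,0.3],[0,-45,130,60,0.45],[0,-45,175,60,0.6],[0,-45,200,60,0.75]]'
python3 - <<'E'
from h import *
np.set_printoptions(precision=4,suppress=True)
p=capture('top');im=p['image'];cv2.imwrite('pics/t2.png',im)
for t in ['stopper_top','neck_rim']:
    for m in mark_of(p,t)[:2]:
        u,v=m['centre'];d=med(p,u,v,2);print(t,m['confidence'],u,v,world(p,u,v,d))
s=sense();print(s['joints'],s['tcp_pos'])
p=capture('scene');cv2.imwrite('pics/a2.png',cv2.resize(p['image'][100:400,80:480],None,fx=2,fy=2))
E
```

```text
time_s: 7.45
tcp_pos: [0.4625, -0.067, 0.3222]
ee_rot: [[0.008, -0.885, 0.466], [0.003, 0.466, 0.885], [-1.0, -0.006, 0.006]]
wrist_force: [1.1, -1.1, -0.8]
gripper_width: 0.004
stopper_top 0.98 492.0 262.1 [ 0.5117 -0.2681  0.2428]
stopper_top 0.29 358.2 145.6 [ 0.7687 -0.0699  0.0156]
neck_rim 0.95 490.6 264.7 [ 0.5076 -0.2658  0.2425]
[ 11.5653   3.2548 -12.5628  -0.0548 -73.7596 -39.6902] [ 0.463  -0.0681  0.322 ]
```

View pics/a2.png

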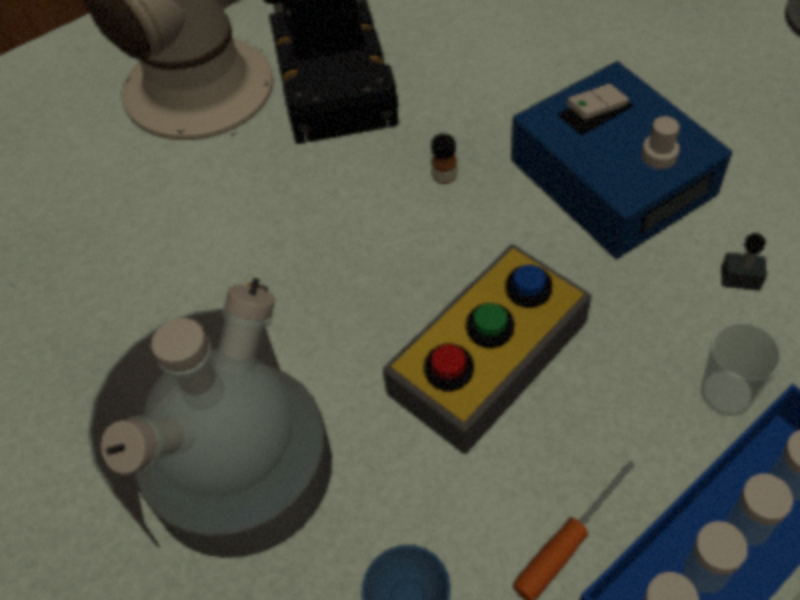

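The stopper top now reads 0.2428, which matches home (0.243). The picture shows the head seated and nothing else disturbed. Next, the rocker.

```bash
python3 -m creep '[[0,-2,45,0,0.1],[0,-5,90,0,0.2],[0,-8,135,0,0.3],[0,-11,180,-20,0.4],[0,-14,225,-50,0.4],[0,-17,270,-80,0.4],[0,-18,315,-110,0.4],[0,-18,336,-140,0.4]]';python3 -m creep '[[0,0,0,-10,0],[0,0,0,-25,0],[0,0,0,-32,0],[0,0,0,-32,0],[0,0,0,-32,0],[0,0,0,-32,0],[0,0,0,-32,0],[0,0,0,-32,0]]'
python3 - <<'E'
from h import *
p=capture('scene');cv2.imwrite('pics/a3.png',cv2.resize(p['image'][80:230,300:480],None,fx=4,fy=4))
p=capture('top');cv2.imwrite('pics/t3.png',cv2.resize(p['image'][225:345,120:280],None,fx=5,fy=5))
E
```

```text
time_s: 8.45
tcp_pos: [0.4465, 0.2691, 0.1816]
ee_rot: [[0.008, -0.995, 0.094], [0.007, 0.095, 0.995], [-1.0, -0.008, 0.008]]
wrist_force: [1.0, 0.4, -0.2]
gripper_width: 0.005
time_s: 9.25
tcp_pos: [0.4467, 0.2692, 0.1503]
ee_rot: [[0.009, -0.995, 0.095], [0.008, 0.095, 0.995], [-1.0, -0.008, 0.009]]
wrist_force: [-0.8, -0.6, -1.1]
gripper_width: 0.001
```

View pics/a3.png

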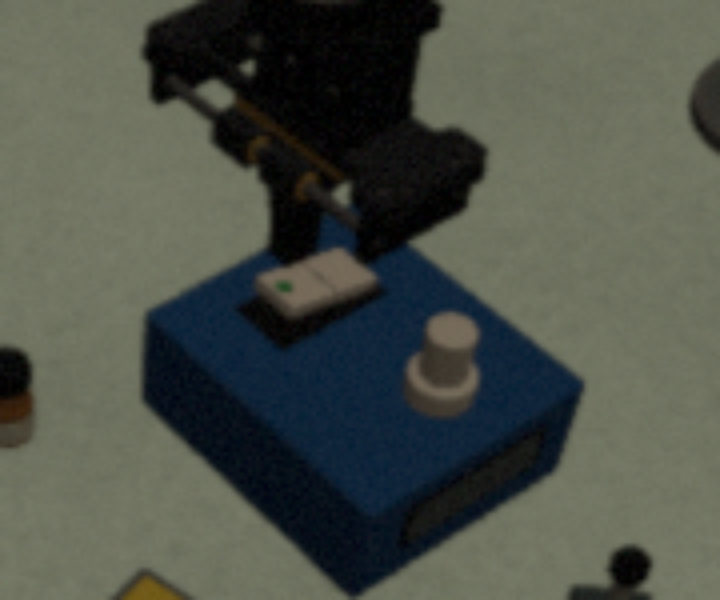

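View pics/t3.png

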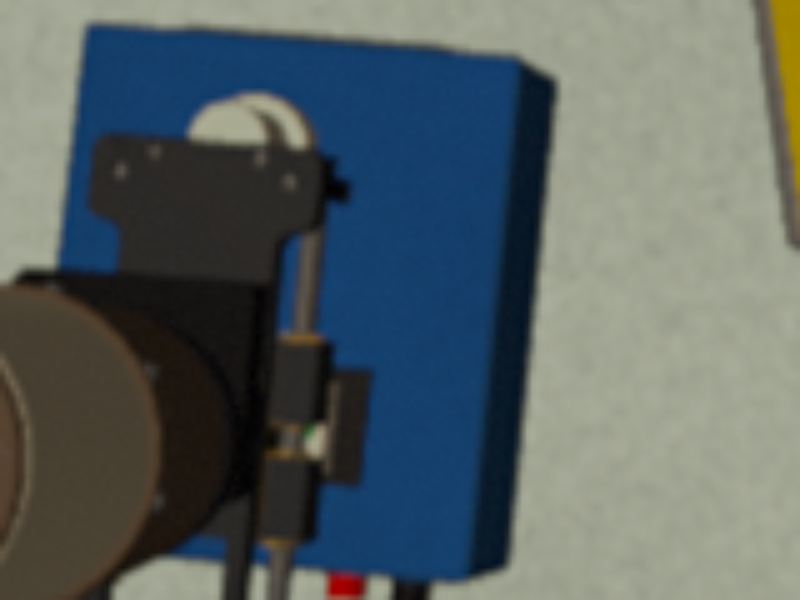

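The closed finger hangs over the dotted half. In the scene crop the tip is at (290,255) and the dot at (285,287). Press down.

```bash
python3 -m creep '[[0,-1,-1,-12,0],[0,-1,-1,-22,0],[0,-1,-1,-26,0],[0,-1,-1,-29,0],[0,-1,-1,-32,0],[0,-1,-1,-34,0],[0,-1,-1,-35,0],[0,-1,-1,-35,0]]'
```

```text
time_s: 10.15
tcp_pos: [0.4452, 0.2661, 0.1175]
ee_rot: [[0.008, -0.996, 0.093], [0.003, 0.093, 0.996], [-1.0, -0.007, 0.004]]
wrist_force: [-5.2, -9.7, 17.6]
gripper_width: 0.007
```

```bash
python3 -m creep '[[0,0,0,-3,0],[0,0,0,-4,0],[0,0,0,-5,0],[0,0,0,-5,0],[0,0,0,-5,0],[0,0,0,-5,0],[0,0,0,-5,0],[0,0,0,-5,0]]'
python3 - <<'E'
from h import *
p=capture('scene');cv2.imwrite('pics/a4.png',cv2.resize(p['image'][80:230,300:480],None,fx=4,fy=4))
E
```

```text
time_s: 10.95
tcp_pos: [0.4454, 0.2659, 0.1173]
ee_rot: [[0.01, -0.996, 0.091], [0.003, 0.091, 0.996], [-1.0, -0.009, 0.004]]
wrist_force: [-10.5, -5.2, 28.2]
gripper_width: 0.004
```

View pics/a4.png

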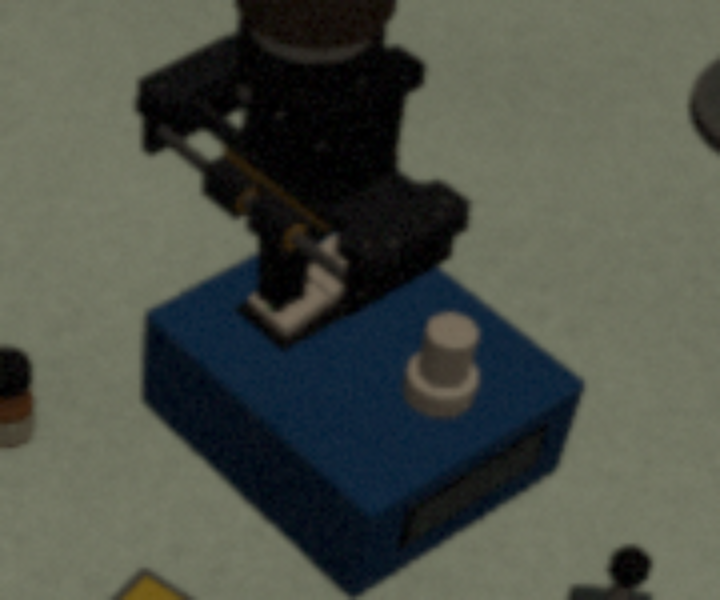

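The rocker's dotted end is down and it stays put at 28 N. Lifting away and checking on the way to the button.

```bash
python3 -m creep '[[0,0,0,15,0],[0,0,0,60,0],[0,0,-20,85,0],[0,20,-60,85,0],[0,40,-100,85,0],[0,60,-145,85,0],[0,80,-185,85,0],[0,95,-225,85,0]]'
python3 - <<'E'
from h import *
np.set_printoptions(precision=4,suppress=True)
s=sense();print((np.array([.5765,-.0027,.13])-s['tcp_pos'])*1000)
p=capture('scene');cv2.imwrite('pics/a5.png',cv2.resize(p['image'][80:230,300:480],None,fx=4,fy=4))
p=capture('top')
z=p['z_map']
for u in range(150,195,4): print(u,world(p,u,309,med(p,u,309,1)))
for m in mark_of(p,'rocker_dot')[:2]: print(m)
cv2.imwrite('pics/t5.png',cv2.resize(p['image'][225:345,120:280],None,fx=5,fy=5))
E
```

```text
time_s: 11.8
tcp_pos: [0.5416, 0.0394, 0.2025]
ee_rot: [[0.011, -0.996, 0.091], [0.003, 0.091, 0.996], [-1.0, -0.011, 0.004]]
wrist_force: [-0.5, 0.9, 1.1]
gripper_width: 0.002
[ 34.9067 -42.1062 -72.4646]
150 [0.4507 0.1736 0.5528]
154 [0.4507 0.1692 0.5534]
158 [0.4506 0.1648 0.554 ]
162 [0.4505 0.1605 0.5542]
166 [0.4504 0.1567 0.5528]
170 [0.4503 0.1527 0.5519]
174 [0.4502 0.149  0.5502]
178 [0.4501 0.1454 0.5481]
182 [0.45   0.1417 0.5459]
186 [0.4499 0.1386 0.5415]
190 [0.4498 0.1356 0.5367]
194 [0.4496 0.1328 0.5304]
```

View pics/a5.png

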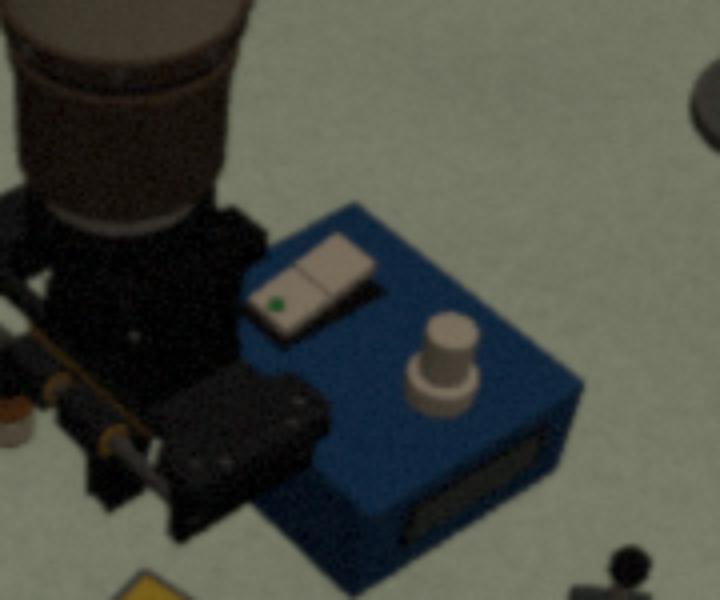

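View pics/t5.png

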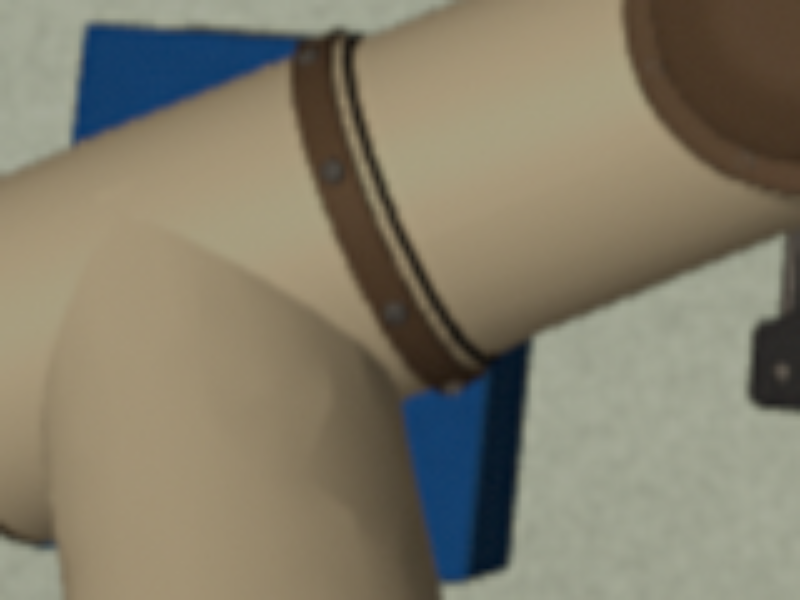

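The scene view is clear: dotted end down, far end up. I'll measure the tilt from its depth map.

```bash
python3 - <<'E'
from h import *
np.set_printoptions(precision=4,suppress=True)
p=capture('scene')
b=p['image'].astype(int)
q=[]
for v in range(136,166):
  for u in range(360,396):
    if b[v,u].min()>85 and p['z_map'][v,u]>0:
        w=world(p,u,v,p['z_map'][v,u])
        if .08<w[2]<.12:q.append(w)
q=np.array(q);print(len(q),q.mean(0),q.min(0),q.max(0))
c=np.median(q,0);A=np.c_[q-c][:,:2];A=np.c_[A,np.ones(len(q))]
for k in range(4):
    x=np.linalg.lstsq(A,q[:,2]-c[2],rcond=None)[0];r=q[:,2]-c[2]-A@x;k=abs(r)<.003;A=A[k];q=q[k]
print(x,len(q), 'tilt',np.arctan(x[0]*.081+x[1]*.997))
E
```

```text
235 [0.4521 0.2907 0.1012] [0.4005 0.2547 0.0806] [0.4685 0.3265 0.1094]
[0.0554 0.2075 0.0005] 218 tilt 0.20831214610440468
```

```bash
python3 -m creep '[[0,20,-20,0,0],[0,35,-41,0,0],[0,35,-41,-20,0],[0,35,-41,-45,0],[0,35,-41,-65,0],[0,35,-41,-72,0],[0,35,-41,-80,0],[0,35,-41,-80,0]]'
python3 - <<'E'
from h import *
s=sense();print((np.array([.5767,-.0022,.088])-s['tcp_pos'])*1000)
p=capture('scene');cv2.imwrite('pics/a6.png',cv2.resize(p['image'][180:330,240:420],None,fx=4,fy=4))
E
```

```text
time_s: 12.8
tcp_pos: [0.5755, -0.0003, 0.1217]
ee_rot: [[0.009, -0.996, 0.093], [0.003, 0.093, 0.996], [-1.0, -0.009, 0.004]]
wrist_force: [-0.4, -0.4, -0.7]
gripper_width: 0.005
[  1.22939576  -1.94976495 -33.69242293]
```

View pics/a6.png

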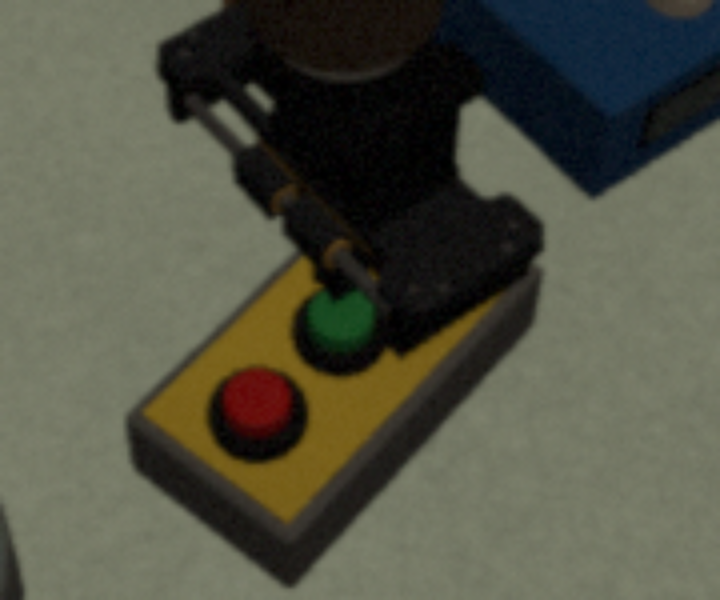

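The fingers hang just above green (340,315 in the crop); red is clear. Pressing.

```bash
python3 -m creep '[[0,1,-2,-10,0],[0,1,-2,-20,0],[0,1,-2,-24,0],[0,1,-2,-27,0],[0,1,-2,-30,0],[0,1,-2,-33,0],[0,1,-2,-34,0],[0,1,-2,-34,0]]'
```

```text
time_s: 13.65
tcp_pos: [0.5769, -0.0024, 0.0922]
ee_rot: [[0.011, -0.996, 0.091], [0.002, 0.091, 0.996], [-1.0, -0.011, 0.003]]
wrist_force: [-8.8, 1.7, 21.8]
gripper_width: 0.004
```

21.8 N with the tip near 73 mm, but I expected 69 mm at full press. I need to check whether the finger is on the collar.

```bash
python3 - <<'E'
from h import *
np.set_printoptions(precision=4,suppress=True)
s=sense();print(s['tcp_pos'],s['wrist_force'],s['moment'])
p=capture('scene');cv2.imwrite('pics/a7.png',cv2.resize(p['image'][220:310,280:370],None,fx=6.6,fy=6.6,interpolation=2))
for (u,v) in [(304,280),(304,276),(303,284),(304,289),(304,292),(304,294),(299,296),(315,297),(310,303),(295,281),(325,262),(326,257),(323,266),(325,270)]:
    print(u,v,p['image'][v,u],world(p,u,v,med(p,u,v,1)))
E
```

```text
[ 0.5769 -0.0024  0.0922] [-8.8233  1.6579 21.8146] [ 0.6447  2.7009 -0.0011]
304 280 [ 17  18 105] [ 0.5904 -0.0673  0.08  ]
304 276 [ 15   9 102] [ 0.5836 -0.0612  0.0799]
303 284 [  8  14 103] [ 0.5961 -0.0749  0.0808]
304 289 [ 7  7 37] [ 0.6006 -0.0767  0.0695]
304 292 [3 0 0] [ 0.6044 -0.0802  0.067 ]
304 294 [0 6 6] [ 0.6052 -0.0811  0.0613]
299 296 [ 20  89 114] [ 0.5999 -0.0895  0.0566]
315 297 [ 26  95 117] [ 0.6226 -0.0682  0.0567]
310 303 [ 23  93 116] [ 0.6257 -0.084   0.0566]
295 281 [13 17 38] [ 0.5793 -0.0807  0.0778]
325 262 [ 7 12  5] [ 0.5858 -0.0072  0.0761]
326 257 [35 39 40] [ 0.6186 -0.0374  0.1601]
323 266 [26 64 22] [ 0.5875 -0.0142  0.0707]
325 270 [ 8  9 10] [ 0.5957 -0.0163  0.0675]
```

View pics/a7.png

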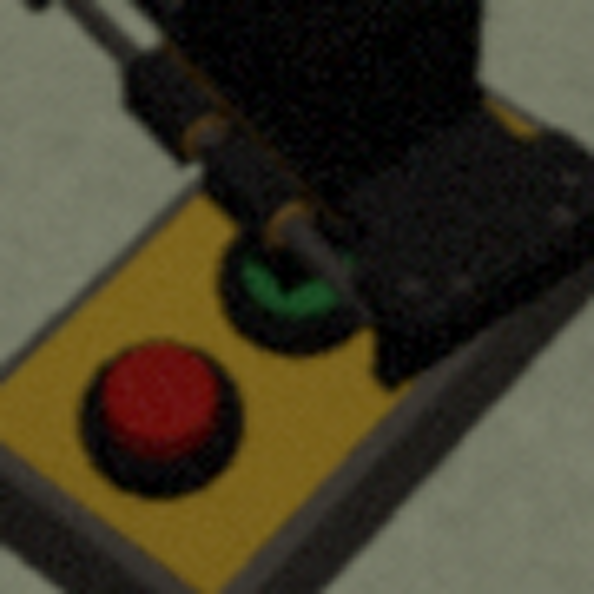

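The collar reads 67 mm and the plate 57 mm, so the tip at 73 mm is not on the collar. The button top actually reads 80 mm when up and about 71 to 72 mm now. A slightly firmer push will confirm the stop.

```bash
python3 -m creep '[[0,0,0,-6,0],[0,0,0,-7,0],[0,0,0,-8,0],[0,0,0,-8,0],[0,0,0,-8,0],[0,0,0,-8,0],[0,0,0,-8,0],[0,0,0,-8,0]]'
python3 - <<'E'
from h import *
np.set_printoptions(precision=4,suppress=True)
p=capture('scene');b=p['image'].astype(int);q=[]
for v in range(245,285):
  for u in range(310,345):
    if b[v,u,1]-max(b[v,u,0],b[v,u,2])>25 and p['z_map'][v,u]>0:q.append(world(p,u,v,p['z_map'][v,u]))
q=np.array(q);print(len(q),np.median(q,0),np.percentile(q[:,2],[10,25,75,90]))
E
```

```text
time_s: 14.5
tcp_pos: [0.5769, -0.0024, 0.0918]
ee_rot: [[0.013, -0.996, 0.089], [0.001, 0.089, 0.996], [-1.0, -0.013, 0.002]]
wrist_force: [-16.0, 4.4, 41.3]
gripper_width: 0.004
50 [ 0.5871 -0.0122  0.0714] [0.0692 0.0705 0.0722 0.0727]
```

No further travel at 41 N, and the button face reads 0.0714 against 0.080 up: fully in. Releasing straight up.

```bash
python3 -m creep '[[0,0,0,10,0],[0,0,0,40,0],[0,0,0,80,0],[0,0,0,120,0],[0,0,0,160,0],[0,-30,0,180,0],[0,-60,-10,180,0],[0,-100,-10,180,0]]'; python3 -m creep '[[0,-10,-40,0,0],[0,-20,-80,0,0],[0,-30,-120,0,0],[0,-30,-160,0,0],[0,-30,-200,0,0],[0,-30,-240,0,0],[0,-30,-240,0,0],[0,-30,-240,0,0]]'
python3 - <<'E'
from h import *
np.set_printoptions(precision=4,suppress=True)
p=capture('top');cv2.imwrite('pics/t8.png',p['image'])
for t in ['stopper_top','rocker_dot','green_top','red_top','blue_top','spare_stopper','amber_vial','beaker','connector','screwdriver','dish','clamp_head']:
    for m in mark_of(p,t)[:1]:
        u,v=m['centre'];print(t,round(m['confidence'],2),np.round([u,v],1),world(p,u,v,med(p,u,v)))
for u in range(150,192,5): print(u,world(p,u,309,med(p,u,309,1)))
p=capture('scene');cv2.imwrite('pics/a8.png',p['image'])
E
```

```text
time_s: 15.35
tcp_pos: [0.4768, -0.0128, 0.272]
ee_rot: [[0.015, -0.996, 0.09], [0.001, 0.09, 0.996], [-1.0, -0.015, 0.003]]
wrist_force: [-1.5, 0.3, -0.2]
gripper_width: 0.005
time_s: 16.15
tcp_pos: [0.4463, -0.2535, 0.2713]
ee_rot: [[0.014, -0.996, 0.092], [0.002, 0.092, 0.996], [-1.0, -0.014, 0.003]]
wrist_force: [-1.2, -0.4, 0.9]
gripper_width: 0.003
rocker_dot 0.6 [183.7 309.6] [0.4454 0.2629 0.0955]
green_top 0.53 [326.1 235.7] [ 0.5785 -0.0024  0.0803]
red_top 0.73 [363.4 231.2] [ 0.5852 -0.0729  0.0816]
blue_top 0.79 [291.2 238.7] [0.5743 0.0637 0.0803]
amber_vial 0.75 [257.7 358.2] [0.3511 0.1318 0.059 ]
beaker 0.9 [252.4 147.8] [0.7729 0.1475 0.0044]
screwdriver 0.67 [360.7 146.2] [ 0.7668 -0.0748  0.0176]
dish 0.8 [439.5 172.9] [ 0.7106 -0.2341  0.0045]
clamp_head 0.64 [189.2 184.9] [0.6931 0.2713 0.0299]
150 [0.4478 0.3224 0.1052]
155 [0.4476 0.3127 0.1067]
160 [0.4474 0.3043 0.1041]
165 [0.4472 0.2959 0.1015]
170 [0.447  0.2866 0.1017]
175 [0.4468 0.2778 0.0999]
180 [0.4466 0.2694 0.0969]
185 [0.4464 0.2603 0.0963]
190 [0.4462 0.2539 0.0855]
```

View pics/t8.png

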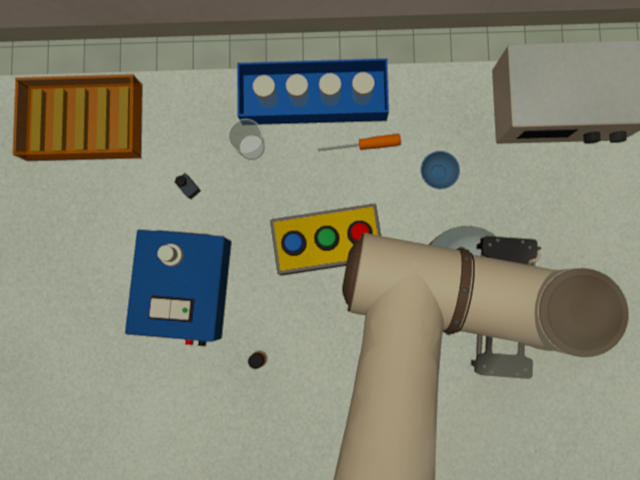

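View pics/a8.png

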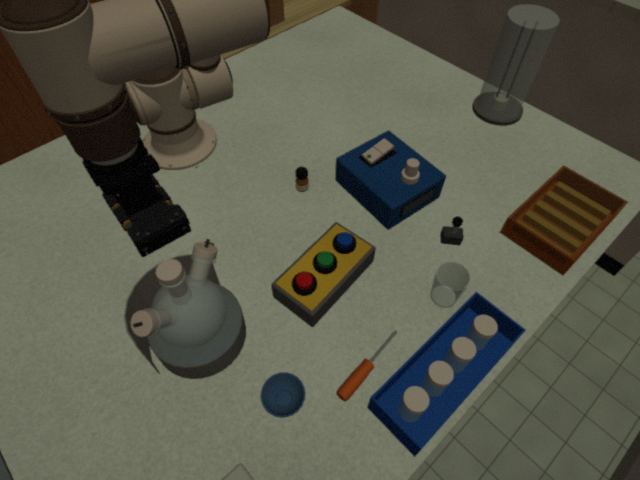

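The dot has dropped 11.7 mm, green is back up at 0.080, and the bystanders have not moved. I'll back the arm off the flask and check the stopper once more.

```bash
python3 -m creep '[[0,0,0,40,0],[0,0,0,80,0],[0,-20,-40,80,0],[0,-40,-80,80,0],[0,-60,-120,80,0],[0,-80,-160,80,0],[0,-80,-160,80,0],[0,-80,-160,80,0]]'; python3 -m creep '[[0,-30,-30,0,0],[0,-60,-60,0,0],[0,-80,-90,0,0],[0,-100,-120,0,0],[0,-100,-150,0,0],[0,-100,-150,0,0],[0,-100,-150,0,0],[0,-100,-150,0,0]]'
python3 - <<'E'
from h import *
np.set_printoptions(precision=4,suppress=True)
p=capture('top');cv2.imwrite('pics/t9.png',p['image'])
for t in ['stopper_top','rocker_dot','green_top','connector','spare_stopper']:
    for m in mark_of(p,t)[:1]:
        u,v=m['centre'];print(t,round(m['confidence'],2),np.round([u,v],1),world(p,u,v,med(p,u,v,2)))
E
```

```text
time_s: 17.65
tcp_pos: [0.3661, -0.4135, 0.3515]
ee_rot: [[0.015, -0.996, 0.092], [0.002, 0.092, 0.996], [-1.0, -0.014, 0.003]]
wrist_force: [0.1, -0.6, -0.2]
gripper_width: 0.007
time_s: 18.45
tcp_pos: [0.267, -0.5624, 0.3518]
ee_rot: [[0.015, -0.996, 0.09], [0.002, 0.09, 0.996], [-1.0, -0.014, 0.003]]
wrist_force: [0.1, 0.5, -0.3]
gripper_width: 0.004
stopper_top 0.86 [491.1 262.4] [ 0.5112 -0.2666  0.2432]
rocker_dot 0.73 [186.8 308.6] [0.4471 0.2572 0.0955]
green_top 0.69 [328.8 236.2] [ 0.5774 -0.0075  0.0799]
connector 0.51 [402.8 352. ] [ 0.354  -0.146   0.0177]
spare_stopper 0.8 [172.3 257.9] [0.5389 0.2754 0.1279]
```

View pics/t9.png

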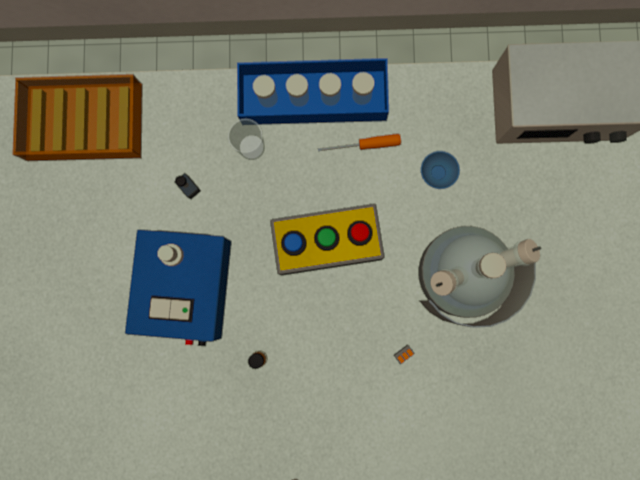

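The top view is clear of the arm: the stopper is seated (492,265), the rocker is tipped to the dot (185,310), all three buttons are up, and the loose things are where they were.

```bash
python3 -c "
from station import *
print(finish_job())"
```

```text
the job is handed in; nothing more can be done
None
```

The discharge cell sequence was done in the order asked with closed fingertips, and I handed it in at about 18.5 s. All three steps checked out.

- **Stopper:** pressed until it stopped moving at about 15 N. Its top reads 0.243 m, which matches fully home.
- **Rocker:** pressed at the green dot until it held still at 28 N. The dot dropped about 11.7 mm. The measured tilt was about +0.21 rad against the 0.22 stop. That depth reading is noisy, so I relied on the hard stop as the surer sign.
- **Green button:** pressed until it held still at 41 N, its face about 8.6 mm down, then released and back up at about 0.080 m.

**Disagreement:** the button tops read about 80 mm when up rather than the listed 77 mm, and full press came with the fingertips at about 73 mm. The collar measured 67 mm, so I judged this to be the button's own stop and not the collar.

The red and blue buttons were not touched and still read up. The last picture shows all the loose things where they started, and the arm is parked touching nothing.

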